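Close the specimen jar with its pinned screw cap

ROBOT

A 6-joint arm with a two-finger parallel gripper is mounted at the origin on the work surface. World frame = base frame: x ahead of the robot, y to its left, z up, the work surface at z = 0. Lengths are in m, angles in rad, forces in N, time in s.
With the tool pointing down it reaches from about 0.25 to 0.775 m from the base axis. Payload 4 kg.
Tool frame: the origin (TCP) lies midway between the tips of the shut fingers; the grasp point (between the pads) lies 19 mm behind it; z points along the fingers, y is the line along which they close (so a half turn about z gives the same grasp; the last joint's range is limited). The gripper opens to 94 mm and grips with 3 to 60 N. Pads are 16 mm wide; open, the fingers measure 119 mm over their backs; the gripper's body (75 mm by 177 mm) begins 78 mm behind the grasp point.
Start: joints at [-1.284, 0.087, 1.371, -0, 1.684, -0.103], TCP at [0.209, -0.509, 0.206] pointing down, gripper open.
Joint ranges: [-3.1, 3.1], [-0.76, 2.03], [0.27, 2.55], [-1.08, 4.22], [0.17, 2.65], [-2.57, 2.57]. Speed limits (rad/s): [2.79, 2.79, 3.14, 3.14, 3.14, 3.14].

INTERFACE

Orientations are given as [roll, pitch, yaw] about the fixed x, y, z axes, in that order (R = Rz(yaw) Ry(pitch) Rx(roll)).
In Python, from bench import get_obs, snapshot, close_job gives the robot as it stands. The module is installed in compiled form; this text tells all that it offers.
- The arm moves only by the tool drive_tool, never from a script. Its argument "commands" is a list of rows, each a list of 6 numbers: the shift along the tool's x, y, z in units of 0.04 m (1.0 is 0.04 m), then the turn, a rotation vector about the tool's x, y, z in units of 0.1 rad (1.0 is 0.1 rad). In form: [[dx, dy, dz, wx, wy, wz], ...]. A call has 1 to 20 rows; each row shifts and turns the commanded pose from where the row before left it, along the tool's axes as they then stand; what a row does not reach is not made up. A row lasts 1/8 s, in which the tool goes at most 62.5 mm and 10.7 degrees, less where a joint would pass 70% of its speed; a pose out of reach is approached as far as the arm can. A call with a number of a shift or a turn outside -1 to 1 is refused whole. A call with a gripper value outside its range is refused whole. "gripper" is the closure, from 0 (fully open) to 1 (shut), set as the call begins (left out, the last holds). The fingers move at their own pace and stop on an object; the grip force is fixed at half the most. Time passes only in rows, so rows that do not move let the fingers close. It gives the time, the measured TCP pose, the force, the opening and the grip force at its end, in the units of the state.
- get_obs(): the state, without advancing time (a new reading comes with each control period).
- snapshot(name): name is "scene" or "top" or "wrist"; returns a dict with "image" (480x640x3 uint8, blue, green, red), "range_z" (480x640 float32, m along the optical axis (not along the pixel's ray), 0 where there is no reading), "fx", "fy", "cx", "cy" (pixels), "k1" (the pictures are not rectified: a ray, as slopes to the right and down, at radius r is drawn at 1 + k1 r^2 times it, then the intrinsics apply), "rvec" (rotation vector, rad) and "tvec" (3), from world to camera coordinates, as OpenCV has them. Camera axes: x right, y down, z forward; pixel columns grow to the right and rows downward; lengths in m; the calibration is good to about 2 mm. A picture is of the moment at which its call begins.
- close_job(): hands the job in; it is judged then, once.
The state is a dict: "time": time; "joint_positions": joint angles; "qvel": joint speeds; "joint_torque": joint torques, N m; "tool_pos": TCP position; "ee_rot": TCP orientation; "wrist_force": force on the tool from outside, world axes, zero at the start; "wrist_torque": the same for the moment, N m; "width": finger opening in m; "finger_force": force on a finger pad.
Only numpy, scipy, OpenCV 4.12 (cv2) and the standard library are available. Lean on these libraries where they do the work, as an engineer would, in place of code of your own. Each camera call takes 0.05 s, during which the arm holds its last target. There are 200 camera calls.

TASK

Close the specimen jar that stands in the black bench holder: take the grey cap with the grip bar, set it on the jar's neck, turn it backwards under a light push until its thread start clicks down, then turn it forwards until it is fully home on the rim. Be gentle with the thread, let go of the cap, and leave the other things on the bench where they are.

Things in the scene. Friction and masses are not known exactly. Their poses are not given: they have to be found in the camera images.
- cap: Loose grey plastic screw cap, 61 mm in diameter, about 90 g, standing on its open rim with its grip bar up. Origin: centre of its open lower edge, z up. Grip bar along its x: 44 mm long, 14 mm wide (y), 24 mm high, from 27.9 to 51.9 mm above the origin. Skirt bore 55 mm, 23.9 mm deep.
- cap_grip (a point): Middle of the cap's grip bar, 39.9 mm above the cap's lower edge; same axes as the cap.
- cap_pins (a point): On the cap's axis, 3.5 mm above its lower edge, level with the centres of four 5 mm steel pins that stand inwards from the skirt along the cap's +-x and +-y axes, with 45 mm between opposite pins. Same axes as the cap. Pins may catch on a gap's edge: a turning moment over 0.3 Nm means a stop or a catch; ease off and press again.
- jar: Amber glass jar, 76 mm in diameter, in a black 104 mm square holder bolted to the bench: fixed and rigid, so only a force stop keeps a push low. Origin: underside of the holder, on the bench, z up. White neck 42 mm in diameter, mouth closed by a flat plug. A push of 3 to 10 N on the cap is right; over 50 N between cap and jar, down or against a stop, damages it.
- jar_rim (a point): Centre of the jar's flat top rim, 85 mm above the bench, on the neck's axis. The neck is bevelled over its top 5 mm, to 32 mm at the rim. With the cap fully home its lower edge is 23.9 mm below this point. The cap has 1.5 mm of radial play on the neck.
- jar_thread (a point): On the neck's axis at the flat top of its coarse right-hand thread (52 mm diameter, four equal starts), 75 mm above the bench. Where the starts point is NOT told by the axes: feel for it. Set down at random, the cap mostly rests with its lower edge 1 mm below this point (by chance up to 5 mm higher, on stops). Turning forwards (clockwise from above) then only jams on upright stops.
- jar_click (a point): On the neck's axis at the cap's lower edge when its pins are in the thread starts, 65.1 mm above the bench. Backing (anticlockwise) by 0 to 75 degrees lets the cap drop 9 mm to here: the click; a stop blocks more backing. Turning forwards from here lowers it 4 mm more, onto the rim, in 45 to 60 degrees; a firm end stop comes 15 degrees later.
- flat_lid: Bystander: a small plain grey lid of another jar, 48 mm in diameter, 13 mm tall, no bar. Origin: centre of its underside.
- dropper: Bystander: small red dropper bottle with an orange cap, 34 mm in diameter, 75 mm tall. Origin: centre of its underside.
- dish: Bystander: shallow glass dish 80 mm in diameter, 16 mm tall. Origin: centre of its underside.
- tweezers: Bystander: steel tweezers, 115 mm long, 6 mm tall, lying along their x axis. Origin: underside, near the middle.
- brush: Bystander: small brush, 160 mm long, lying along its x axis. Origin: underside.
- vial: Bystander: small amber vial with a black cap, 30 mm in diameter, 60 mm tall. Origin: centre of its underside.
- block: Bystander: wooden mounting block 50 x 35 x 30 mm. Origin: centre of its underside.
Not all that is in view belongs to the job. There is more than one size of the cap; the one meant has the size given above.

How it is judged:
By the outcome, as a careful person would: the job done as asked, in the order asked, and still so for the second after the job is handed in, with the robot touching nothing.
It also fails if it takes over 61 s, if anything falls off the work surface, if the arm or the gripper's body presses on something with over 40 N, if the wrist force passes 120 N, or if a joint passes its speed limit or range.

## Working session

There is one attempt and no reset: what is moved stays moved. The work goes in short steps, Python scripts to look and compute and a tool call to move; the robot and the scene stay as the last step left them, time stands still between calls to the robot, and variables do not carry over. Pictures are saved under pics/ and viewed, at most 10 in all, crops included, and the job is handed in when it is done.

Besides the shell and the picture viewer there is one more tool, called after "Emit:" by a JSON object that holds its "api" and its "payload", one argument or row to a line. drive_tool: Moves the arm, as the interface text tells. Its arguments: {"type":"object","properties":{"commands":{"type":"array"},"gripper":{"type":"number"}},"required":["commands"]}

```bash
mkdir -p pics; cat > h.py <<'E'
import numpy as np, cv2, json
from bench import get_obs, snapshot, close_job
def save(name, fn):
    s=snapshot(name); cv2.imwrite('pics/'+fn+'.png',s['image']); np.save('pics/'+fn+'.npy',s,allow_pickle=True); return s
def load(fn): return np.load('pics/'+fn+'.npy',allow_pickle=True).item()
def ray(s,u,v):
    x=np.array([(u-s['cx'])/s['fx'],(v-s['cy'])/s['fy']]); y=x.copy()
    for _ in range(10): y=x/(1+s['k1']*(y@y))
    return np.array([y[0],y[1],1.])
def at_z(s,u,v,z):
    R=cv2.Rodrigues(np.array(s['rvec'],float))[0]; t=np.array(s['tvec'],float).ravel()
    c=-R.T@t; d=R.T@ray(s,u,v); return c+d*(z-c[2])/d[2]
def at_r(s,u,v):
    R=cv2.Rodrigues(np.array(s['rvec'],float))[0]; t=np.array(s['tvec'],float).ravel()
    return R.T@(ray(s,u,v)*s['range_z'][int(v),int(u)]-t)
def cloud(s):
    R=cv2.Rodrigues(np.array(s['rvec'],float))[0]; t=np.array(s['tvec'],float).ravel()
    v,u=np.mgrid[0:480,0:640]; K=np.array([[s['fx'],0,s['cx']],[0,s['fy'],s['cy']],[0,0,1.]])
    p=cv2.undistortPoints(np.stack([u.ravel(),v.ravel()],1).astype(np.float64)[:,None],K,np.array([s['k1'],0,0,0.]))[:,0]
    P=np.c_[p,np.ones(len(p))]*s['range_z'].reshape(-1,1)
    return ((P-t)@R).reshape(480,640,3)
E
python3 - <<'E'
from h import *
save('top','top1'); save('scene','sc1')
o=get_obs(); print({k:np.round(v,3).tolist() for k,v in o.items()})
E
```

```text
{'time': 0.1, 'joint_positions': [-1.284, 0.088, 1.372, -0.0, 1.684, -0.103], 'qvel': [-0.002, -0.001, -0.003, 0.001, -0.0, -0.001], 'joint_torque': [0.002, -34.125, -30.33, 0.072, 0.03, -0.0], 'tool_pos': [0.209, -0.508, 0.204], 'ee_rot': [-3.14, -0.0, 0.39], 'wrist_force': [-0.639, 0.156, -0.295], 'wrist_torque': [0.028, 0.027, 0.04], 'finger_force': 0.0, 'width': 0.094}
```

View pics/top1.png

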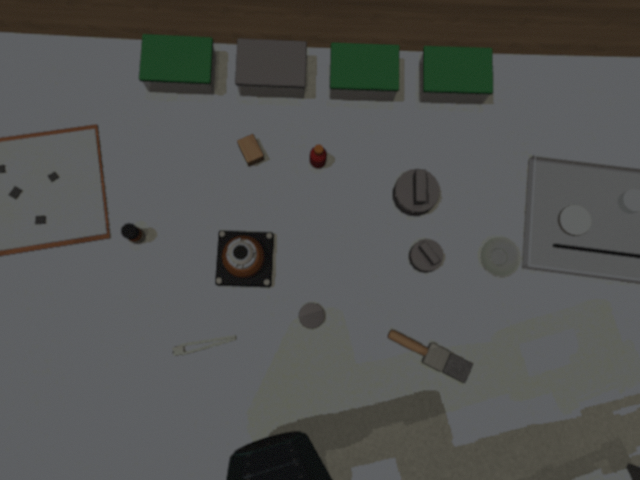

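The top view shows the jar in its holder at (243,258). There are three cap candidates: a large barred cap at (417,191), a smaller barred cap at (426,255) and a flat lid at (312,316). Next I'll measure their sizes.

```bash
python3 - <<'E'
from h import *
s=load('top1'); C=cloud(s)
R=cv2.Rodrigues(np.array(s['rvec'],float))[0]; print('cam',-R.T@np.array(s['tvec']).ravel())
for n,(u,v),zr in [('big',(417,191),(.01,.12)),('small',(426,255),(.01,.12)),('jar',(243,258),(.07,.1)),('bolt',(312,316),(.005,.03))]:
    w=C[v-40:v+40,u-40:u+40].reshape(-1,3); m=(w[:,2]>zr[0])&(w[:,2]<zr[1]); p=w[m]
    uv=np.argwhere(m.reshape(80,80)); d=np.hypot(*(uv-40).T); p=p[d<(27 if n!='small' else 22)]
    print(n,len(p),np.percentile(p,[1,50,99],axis=0).round(4).tolist(), np.histogram(p[:,2],12))
im=cv2.resize(s['image'][150:300,200:460],None,fx=3,fy=3,interpolation=cv2.INTER_CUBIC)
cv2.imwrite('pics/c1.png',np.clip(im.astype(float)*1.8,0,255).astype(np.uint8))
E
```

```text
cam [0.34382383 0.00779957 1.06997963]
big 1680 [[0.6015, -0.2332, 0.0136], [0.6373, -0.1881, 0.038], [0.6801, -0.153, 0.0734]] (array([ 32,  38,  32,  58, 529, 538,  29,  25,  29,  17, 140, 213]), array([0.01003899, 0.01548677, 0.02093455, 0.02638233, 0.03183011,
       0.03727789, 0.04272567, 0.04817345, 0.05362123, 0.05906901,
       0.06451679, 0.06996457, 0.07541235]))
small 885 [[0.4925, -0.2418, 0.0131], [0.5196, -0.2101, 0.0273], [0.5507, -0.1841, 0.0532]] (array([ 22,  12,  32, 203, 326,  54,  15,  14,  12,  28, 110,  57]), array([0.01111796, 0.01478823, 0.0184585 , 0.02212877, 0.02579904,
       0.02946931, 0.03313957, 0.03680984, 0.04048011, 0.04415038,
       0.04782065, 0.05149092, 0.05516119]))
jar 638 [[0.4827, 0.1025, 0.0706], [0.5052, 0.1248, 0.0816], [0.5303, 0.1493, 0.0878]] (array([ 21,  49,  57,  44,  21,  62,  55, 106, 124,  68,  25,   6]), array([0.07011457, 0.07173549, 0.0733564 , 0.07497732, 0.07659823,
       0.07821915, 0.07984007, 0.08146098, 0.0830819 , 0.08470282,
       0.08632373, 0.08794465, 0.08956556]))
bolt 519 [[0.3827, -0.024, 0.0073], [0.4048, -0.0018, 0.0116], [0.4267, 0.0201, 0.0161]] (array([  1,   8,  16,  41,  73,  96, 100,  83,  56,  29,  12,   4]), array([0.00557967, 0.00654702, 0.00751438, 0.00848173, 0.00944909,
       0.01041644, 0.0113838 , 0.01235115, 0.0133185 , 0.01428586,
       0.01525321, 0.01622057, 0.01718792]))
```

View pics/c1.png

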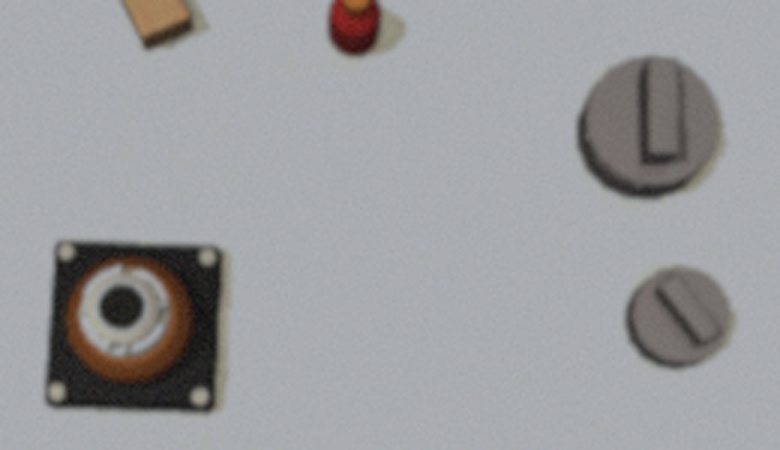

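The crop confirms it: the small barred cap (crop 680,316) measures about 61 mm across and 52 mm tall, so it is the one meant. The big one (650,125) is about 84 mm and the flat lid has no bar. I'll fit the bar and the rim.

```bash
python3 - <<'E'
from h import *
s=load('top1'); C=cloud(s)
def bar(C,c,lo=.046,hi=.058,r=.04):
    p=C.reshape(-1,3); p=p[(p[:,2]>lo)&(p[:,2]<hi)&(np.hypot(*(p[:,:2]-c).T)<r)]
    return len(p),[np.round(x,4) for x in cv2.minAreaRect((p[:,:2]*1000).astype(np.float32))],p.mean(0)
print(bar(C,(.52,-.212)))
p=C.reshape(-1,3); 
q=p[(p[:,2]>.02)&(p[:,2]<.034)&(np.hypot(*(p[:,:2]-(.52,-.212)).T)<.045)]; print(cv2.minEnclosingCircle((q[:,:2]*1000).astype(np.float32)))
q=p[(p[:,2]>.079)&(p[:,2]<.095)&(np.hypot(*(p[:,:2]-(.506,.126)).T)<.05)]; print(cv2.minEnclosingCircle((q[:,:2]*1000).astype(np.float32)),q.mean(0))
q=p[(p[:,2]>.068)&(p[:,2]<.079)&(np.hypot(*(p[:,:2]-(.506,.126)).T)<.05)]; print(cv2.minEnclosingCircle((q[:,:2]*1000).astype(np.float32)),q.mean(0))
# crop coords/3+offset
for (a,b),z in [((655,288),.052),((673,275),.052),((718,330),.052),((701,344),.052),((122,308),.085)]: print(at_z(s,200+a/3,150+b/3,z).round(4))
w=snapshot('wrist'); o=get_obs(); R=cv2.Rodrigues(np.array(w['rvec'],float))[0]; print('wristcam',-R.T@np.array(w['tvec']).ravel(),R,o['tool_pos'],w['fx'])
E
```

```text
(185, [array([ 522.1953, -213.7441]), array([43.6907, 14.8055]), np.float64(38.3919)], array([ 0.52207816, -0.21334958,  0.05037114]))
((522.5892333984375, -213.70765686035156), 31.137968063354492)
((506.2433166503906, 125.5464096069336), 25.294937133789062) [0.50589795 0.12550542 0.08323766]
((506.85723876953125, 125.85885620117188), 26.27105140686035) [0.50495767 0.12421657 0.07453141]
[ 0.5323 -0.1937  0.052 ]
[ 0.5407 -0.2047  0.052 ]
[ 0.5076 -0.2317  0.052 ]
[ 0.4988 -0.2212  0.052 ]
[0.5048 0.1247 0.085 ]
wristcam [ 0.28338113 -0.47846301  0.38326843] [[ 0.37957354 -0.9251591  -0.00213926]
 [-0.88887687 -0.36532698  0.27646719]
 [-0.25655767 -0.1030381  -0.96102097]] [ 0.20888559 -0.50833404  0.20456802] 424.8109174900152
```

Emit:
{"api": "drive_tool", "payload": {
  "commands": [
    [0.91,-0.35,0,0,0,0],
    [0.91,-0.35,0,0,0,0],
    [0.91,-0.35,0,0,0,0],
    [0.91,-0.35,0,0,0,0],
    [0.91,-0.35,0,0,0,0],
    [0.91,-0.35,0,0,0,0],
    [0.91,-0.35,0,0,0,0],
    [0.91,-0.35,0,0,0,0],
    [0.91,-0.35,0,0,0,0],
    [0.91,-0.35,0,0,0,0],
    [0.91,-0.35,0,0,0,0],
    [0,0,0.7,0,0,-0.98],
    [0,0,0.7,0,0,-0.98],
    [0,0,0.7,0,0,-0.98],
    [0,0,0,0,0,0],
    [0,0,0,0,0,0]
  ],
  "gripper": 0.4
}}

```text
time: 2.15
tool_pos: [0.5213, -0.2144, 0.1225]
ee_rot: [3.14, -0.0, 0.682]
wrist_force: [0.5, -0.5, -0.4]
width: 0.0567
finger_force: 0.0
```

```bash
python3 - <<'E'
from h import *
s=save('wrist','w1'); o=get_obs(); print({k:np.round(o[k],4).tolist() for k in('time','tool_pos','ee_rot','width','wrist_force','wrist_torque')})
p=cloud(s).reshape(-1,3); c=np.array((.522,-.2135))
q=p[(p[:,2]>.047)&(p[:,2]<.057)&(np.hypot(*(p[:,:2]-c).T)<.035)]
print(len(q),cv2.minAreaRect((q[:,:2]*1000).astype(np.float32)),np.median(q,axis=0))
q=p[(p[:,2]>.02)&(p[:,2]<.032)&(np.hypot(*(p[:,:2]-c).T)<.045)]; print(cv2.minEnclosingCircle((q[:,:2]*1000).astype(np.float32)))
E
```

```text
{'time': 2.2, 'tool_pos': [0.5216, -0.2147, 0.1231], 'ee_rot': [3.1391, -0.001, 0.6826], 'width': 0.0566, 'wrist_force': [-0.4649, 0.2589, 0.065], 'wrist_torque': [-0.0344, -0.0007, 0.0343]}
1519 ((521.9548950195312, -214.77130126953125), (43.6379508972168, 13.9932222366333), 37.89218521118164) [ 0.52291784 -0.2139655   0.05125292]
((521.7755126953125, -214.88575744628906), 31.08953857421875)
```

View pics/w1.png

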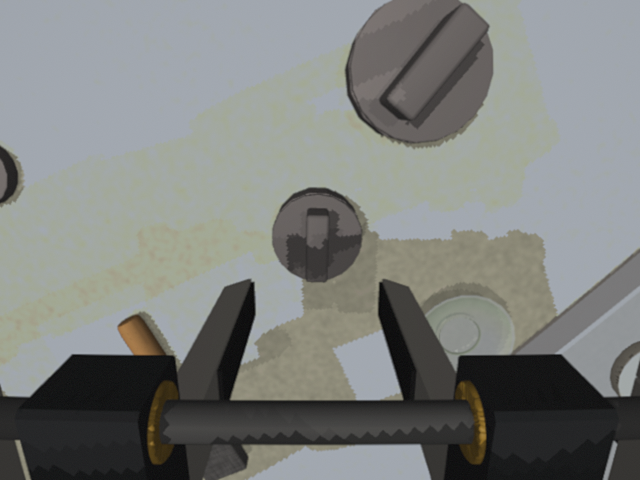

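The wrist view shows the bar at (317,245), centred between the fingers (x≈317) and aligned. Descending and gripping.

Emit:
{"api": "drive_tool", "payload": {
  "commands": [
    [0,0,0.7,0,0,0],
    [0,0,0.7,0,0,0],
    [0,0,0.6,0,0,0],
    [0,0,0.28,0,0,0],
    [0,0,0,0,0,0],
    [0,0,0,0,0,0]
  ]
}}

```text
time: 2.95
tool_pos: [0.5219, -0.2148, 0.032]
ee_rot: [3.139, -0.001, 0.684]
wrist_force: [-0.9, -0.2, -0.2]
width: 0.0562
finger_force: 0.0
```

Emit:
{"api": "drive_tool", "payload": {
  "commands": [
    [0,0,0,0,0,0],
    [0,0,0,0,0,0],
    [0,0,0,0,0,0],
    [0,0,0,0,0,0],
    [0,0,0,0,0,0]
  ],
  "gripper": 1
}}

```text
time: 3.58
tool_pos: [0.5209, -0.2142, 0.0303]
ee_rot: [3.141, 0.0, 0.684]
wrist_force: [-0.3, 0.6, 0.1]
width: 0.0138
finger_force: 30.0
```

Emit:
{"api": "drive_tool", "payload": {
  "commands": [
    [0,0,-0.5,0,0,0],
    [0,0,-0.9,0,0,0],
    [0,0,-0.9,0,0,0],
    [0,0,-0.7,0,0,0],
    [0.38,-0.85,0,0,0,0],
    [0.38,-0.85,0,0,0,0],
    [0.38,-0.85,0,0,0,0],
    [0.38,-0.85,0,0,0,0],
    [0.38,-0.85,0,0,0,0],
    [0.38,-0.85,0,0,0,0],
    [0.38,-0.85,0,0,0,0],
    [0.38,-0.85,0,0,0,0],
    [0,0,0,0,0,0],
    [0,0,0,0,0,0]
  ]
}}

```text
time: 5.32
tool_pos: [0.4433, 0.0731, 0.1501]
ee_rot: [3.141, 0.001, 0.684]
wrist_force: [-0.5, 0.3, -0.2]
width: 0.0137
finger_force: 30.0
```

```bash
python3 - <<'E'
from h import *
s=save('wrist','w2'); o=get_obs(); print({k:np.round(o[k],4).tolist() for k in('time','tool_pos','ee_rot','width','wrist_force','wrist_torque')})
p=cloud(s).reshape(-1,3); c=np.array((.506,.1255))
for lo,hi in((.0825,.088),(.072,.078)):
  q=p[(p[:,2]>lo)&(p[:,2]<hi)&(np.hypot(*(p[:,:2]-c).T)<.045)]
  print(len(q),cv2.minEnclosingCircle((q[:,:2]*1000).astype(np.float32)),np.median(q,axis=0))
E
```

```text
{'time': 5.375, 'tool_pos': [0.4434, 0.0727, 0.1501], 'ee_rot': [3.1411, 0.0005, 0.6831], 'width': 0.0137, 'wrist_force': [-0.2937, -0.846, -1.6647], 'wrist_torque': [0.0414, 0.0056, -0.019]}
3305 ((506.3576965332031, 125.81755828857422), 19.195512771606445) [0.50629875 0.12595442 0.08478985]
1492 ((506.1153259277344, 125.67891693115234), 26.20737075805664) [0.51263692 0.13117985 0.07459876]
```

View pics/w2.png

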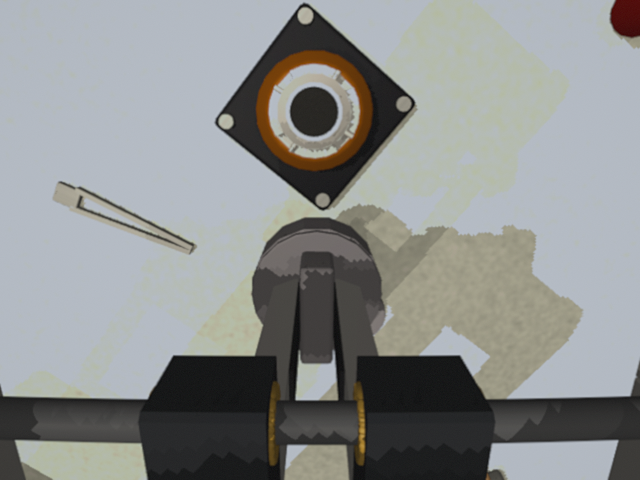

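The wrist view shows the neck at (315,110), which works out at (0.506, 0.126) with its rim at z 0.085. The cap is held level. I'll move over the neck and come down to just above the rest height.

Emit:
{"api": "drive_tool", "payload": {
  "commands": [
    [0.69,-0.01,0,0,0,0],
    [0.69,-0.01,0,0,0,0],
    [0.67,-0.01,0,0,0,0],
    [0,0,0,0,0,0],
    [0,0,0.4,0,0,0],
    [0,0,0.3,0,0,0],
    [0,0,0.2,0,0,0],
    [0,0,0,0,0,0],
    [0,0,0,0,0,0]
  ]
}}

```text
time: 6.5
tool_pos: [0.5063, 0.1262, 0.1146]
ee_rot: [3.141, -0.001, 0.684]
wrist_force: [0.2, 0.3, -0.8]
width: 0.014
finger_force: 30.0
```

```bash
cat > o.py <<'E'
from h import *
o=get_obs(); print({k:np.round(o[k],4).tolist() for k in('time','tool_pos','ee_rot','width','wrist_force','wrist_torque')})
E
python3 o.py
```

```text
{'time': 6.5, 'tool_pos': [0.5063, 0.1262, 0.1146], 'ee_rot': [3.1411, -0.0006, 0.6838], 'width': 0.014, 'wrist_force': [0.1864, 0.3359, -0.8417], 'wrist_torque': [-0.0243, -0.0031, -0.0152]}
```

Emit:
{"api": "drive_tool", "payload": {
  "commands": [
    [0,0,0.05,0,0,0],
    [0,0,0.05,0,0,0],
    [0,0,0,0,0,0]
  ]
}}

```text
time: 6.88
tool_pos: [0.506, 0.1263, 0.1101]
ee_rot: [-3.142, 0.0, 0.684]
wrist_force: [0.1, 0.3, -1.2]
width: 0.0138
finger_force: 30.0
```

Emit:
{"api": "drive_tool", "payload": {
  "commands": [
    [0,0,0.05,0,0,0],
    [0,0,0.05,0,0,0],
    [0,0,0,0,0,0]
  ]
}}

```text
time: 7.25
tool_pos: [0.5059, 0.1262, 0.1059]
ee_rot: [-3.141, 0.001, 0.684]
wrist_force: [0.5, 0.1, -1.2]
width: 0.0141
finger_force: 30.0
```

Emit:
{"api": "drive_tool", "payload": {
  "commands": [
    [0,0,0.05,0,0,0],
    [0,0,0,0,0,0]
  ]
}}

```text
time: 7.5
tool_pos: [0.5061, 0.1262, 0.1043]
ee_rot: [3.141, -0.0, 0.684]
wrist_force: [-0.5, -0.1, -1.1]
width: 0.0137
finger_force: 30.0
```

Emit:
{"api": "drive_tool", "payload": {
  "commands": [
    [0,0,0.025,0,0,0],
    [0,0,0,0,0,0]
  ]
}}

```text
time: 7.75
tool_pos: [0.5062, 0.1263, 0.1041]
ee_rot: [3.141, -0.001, 0.684]
wrist_force: [-2.3, -0.3, 4.4]
width: 0.014
finger_force: 30.0
```

Emit:
{"api": "drive_tool", "payload": {
  "commands": [
    [0,0,0.025,0,0,0],
    [0,0,0,0,0,0]
  ]
}}

```text
time: 8.0
tool_pos: [0.5063, 0.1263, 0.1039]
ee_rot: [3.141, -0.001, 0.684]
wrist_force: [-2.2, -1.1, 7.6]
width: 0.0137
finger_force: 30.0
```

```bash
python3 o.py
```

```text
{'time': 8.0, 'tool_pos': [0.5063, 0.1263, 0.1039], 'ee_rot': [3.1409, -0.001, 0.6839], 'width': 0.0137, 'wrist_force': [-2.1726, -1.0887, 7.6176], 'wrist_torque': [-0.1021, 0.7174, -0.0198]}
```

Emit:
{"api": "drive_tool", "payload": {
  "commands": [
    [0,0,0,0,0,-0.3],
    [0,0,0,0,0,-0.3],
    [0,0,0,0,0,-0.3]
  ]
}}

```text
time: 8.38
tool_pos: [0.5071, 0.1267, 0.104]
ee_rot: [3.14, -0.003, 0.775]
wrist_force: [-1.6, 0.1, 6.3]
width: 0.0139
finger_force: 30.0
```

```bash
python3 o.py
```

```text
{'time': 8.375, 'tool_pos': [0.5071, 0.1267, 0.104], 'ee_rot': [3.1402, -0.003, 0.7746], 'width': 0.0139, 'wrist_force': [-1.5918, 0.0991, 6.3054], 'wrist_torque': [0.1168, 0.264, -0.0629]}
```

Emit:
{"api": "drive_tool", "payload": {
  "commands": [
    [0,0,0,0,0,-0.3],
    [0,0,0,0,0,-0.3],
    [0,0,0,0,0,-0.3],
    [0,0,0,0,0,-0.3]
  ]
}}

```text
time: 8.88
tool_pos: [0.507, 0.1269, 0.104]
ee_rot: [3.14, -0.003, 0.895]
wrist_force: [-1.3, 0.8, 6.0]
width: 0.0139
finger_force: 30.0
```

```bash
python3 o.py
```

```text
{'time': 8.875, 'tool_pos': [0.507, 0.1269, 0.104], 'ee_rot': [3.1402, -0.0029, 0.8947], 'width': 0.0139, 'wrist_force': [-1.2769, 0.802, 5.9953], 'wrist_torque': [0.1983, 0.2853, -0.1487]}
```

Emit:
{"api": "drive_tool", "payload": {
  "commands": [
    [0,0,0,0,0,-0.3],
    [0,0,0,0,0,-0.3],
    [0,0,0,0,0,-0.3],
    [0,0,0,0,0,-0.3]
  ]
}}

```text
time: 9.38
tool_pos: [0.507, 0.1268, 0.104]
ee_rot: [3.14, -0.003, 1.015]
wrist_force: [-1.3, 1.4, 6.3]
width: 0.0138
finger_force: 30.0
```

```bash
python3 o.py
```

```text
{'time': 9.375, 'tool_pos': [0.507, 0.1268, 0.104], 'ee_rot': [3.1398, -0.0027, 1.0146], 'width': 0.0138, 'wrist_force': [-1.3093, 1.417, 6.2988], 'wrist_torque': [0.1559, 0.3194, -0.0342]}
```

Emit:
{"api": "drive_tool", "payload": {
  "commands": [
    [0,0,0,0,0,-0.3],
    [0,0,0,0,0,-0.3],
    [0,0,0,0,0,-0.3],
    [0,0,0,0,0,-0.3]
  ]
}}

```text
time: 9.88
tool_pos: [0.507, 0.1269, 0.104]
ee_rot: [3.14, -0.002, 1.135]
wrist_force: [-1.1, 1.2, 7.2]
width: 0.0135
finger_force: 30.0
```

```bash
python3 o.py
```

```text
{'time': 9.875, 'tool_pos': [0.507, 0.1269, 0.104], 'ee_rot': [3.1395, -0.0024, 1.1347], 'width': 0.0135, 'wrist_force': [-1.1006, 1.1965, 7.2156], 'wrist_torque': [0.1413, 0.279, -0.1374]}
```

Emit:
{"api": "drive_tool", "payload": {
  "commands": [
    [0,0,0,0,0,-0.3],
    [0,0,0,0,0,-0.3],
    [0,0,0,0,0,-0.3],
    [0,0,0,0,0,-0.3]
  ]
}}

```text
time: 10.38
tool_pos: [0.507, 0.127, 0.1039]
ee_rot: [3.139, -0.002, 1.255]
wrist_force: [0.5, 1.7, 5.9]
width: 0.0136
finger_force: 30.0
```

```bash
python3 o.py
```

```text
{'time': 10.375, 'tool_pos': [0.507, 0.127, 0.1039], 'ee_rot': [3.1392, -0.0025, 1.2547], 'width': 0.0136, 'wrist_force': [0.4672, 1.6639, 5.9017], 'wrist_torque': [0.2366, 0.26, -0.0814]}
```

Emit:
{"api": "drive_tool", "payload": {
  "commands": [
    [0,0,0,0,0,-0.3],
    [0,0,0,0,0,-0.3],
    [0,0,0,0,0,-0.3],
    [0,0,0,0,0,-0.3]
  ]
}}

```text
time: 10.88
tool_pos: [0.5057, 0.126, 0.1014]
ee_rot: [-3.141, 0.001, 1.375]
wrist_force: [0.6, -0.0, -1.6]
width: 0.0134
finger_force: 30.0
```

```bash
python3 o.py
```

```text
{'time': 10.875, 'tool_pos': [0.5057, 0.126, 0.1014], 'ee_rot': [-3.1406, 0.0007, 1.3754], 'width': 0.0134, 'wrist_force': [0.6094, -0.0217, -1.5856], 'wrist_torque': [-0.0673, -0.0595, 0.0281]}
```

It has dropped off the thread top, so the pins are in a gap. I'll lower gently without turning.

Emit:
{"api": "drive_tool", "payload": {
  "commands": [
    [0,0,0.04,0,0,0],
    [0,0,0.04,0,0,0],
    [0,0,0.03,0,0,0],
    [0,0,0,0,0,0]
  ]
}}

```text
time: 11.38
tool_pos: [0.5058, 0.1262, 0.0975]
ee_rot: [-3.141, 0.0, 1.374]
wrist_force: [-0.4, 0.3, -1.3]
width: 0.0138
finger_force: 30.0
```

```bash
python3 o.py
```

```text
{'time': 11.375, 'tool_pos': [0.5058, 0.1262, 0.0975], 'ee_rot': [-3.1408, 0.0003, 1.3738], 'width': 0.0138, 'wrist_force': [-0.4259, 0.2911, -1.2809], 'wrist_torque': [-0.0721, -0.1378, 0.0421]}
```

Emit:
{"api": "drive_tool", "payload": {
  "commands": [
    [0,0,0.04,0,0,0],
    [0,0,0.03,0,0,0],
    [0,0,0,0,0,0]
  ]
}}

```text
time: 11.75
tool_pos: [0.5061, 0.1263, 0.0953]
ee_rot: [3.141, -0.0, 1.374]
wrist_force: [0.5, -0.0, 0.8]
width: 0.0133
finger_force: 30.0
```

```bash
python3 o.py
```

```text
{'time': 11.75, 'tool_pos': [0.5061, 0.1263, 0.0953], 'ee_rot': [3.1415, -0.0, 1.3738], 'width': 0.0133, 'wrist_force': [0.4618, -0.02, 0.7697], 'wrist_torque': [-0.0237, 0.0346, 0.0081]}
```

Emit:
{"api": "drive_tool", "payload": {
  "commands": [
    [0,0,0.04,0,0,0],
    [0,0,0,0,0,0]
  ]
}}

```text
time: 12.0
tool_pos: [0.5061, 0.1263, 0.0951]
ee_rot: [3.141, -0.0, 1.374]
wrist_force: [-3.0, 0.4, 7.1]
width: 0.0136
finger_force: 30.0
```

```bash
python3 o.py
```

```text
{'time': 12.0, 'tool_pos': [0.5061, 0.1263, 0.0951], 'ee_rot': [3.1409, -0.0002, 1.3738], 'width': 0.0136, 'wrist_force': [-3.0425, 0.4412, 7.1388], 'wrist_torque': [-0.1654, 0.5595, -0.0238]}
```

Emit:
{"api": "drive_tool", "payload": {
  "commands": [
    [0,0,0.002,0,0,0.3],
    [0,0,0.002,0,0,0.3],
    [0,0,0.003,0,0,0.3],
    [0,0,0.003,0,0,0.3]
  ]
}}

```text
time: 12.5
tool_pos: [0.5072, 0.1259, 0.0951]
ee_rot: [3.138, -0.0, 1.253]
wrist_force: [-1.0, -0.9, 6.8]
width: 0.0137
finger_force: 30.0
```

```bash
python3 o.py
```

```text
{'time': 12.5, 'tool_pos': [0.5072, 0.1259, 0.0951], 'ee_rot': [3.1381, -0.0004, 1.253], 'width': 0.0137, 'wrist_force': [-1.0201, -0.9112, 6.763], 'wrist_torque': [-0.2564, 0.2077, 0.0811]}
```

Emit:
{"api": "drive_tool", "payload": {
  "commands": [
    [0,0,0.001,0,0,0.3],
    [0,0,0.001,0,0,0.3],
    [0,0,0.002,0,0,0.3],
    [0,0,0.002,0,0,0.3],
    [0,0,0.003,0,0,0.3]
  ]
}}

```text
time: 13.12
tool_pos: [0.5073, 0.1261, 0.0941]
ee_rot: [3.138, -0.001, 1.102]
wrist_force: [0.0, -0.8, 5.4]
width: 0.0139
finger_force: 30.0
```

```bash
python3 o.py
```

```text
{'time': 13.125, 'tool_pos': [0.5073, 0.1261, 0.0941], 'ee_rot': [3.1383, -0.0012, 1.1024], 'width': 0.0139, 'wrist_force': [0.0001, -0.8034, 5.3941], 'wrist_torque': [-0.2952, -0.0987, 0.0391]}
```

Emit:
{"api": "drive_tool", "payload": {
  "commands": [
    [0,0,0.004,0,0,0.3],
    [0,0,0.004,0,0,0.3],
    [0,0,0.004,0,0,0.3],
    [0,0,0.004,0,0,0.3],
    [0,0,0.004,0,0,0.3]
  ]
}}

```text
time: 13.75
tool_pos: [0.5071, 0.1258, 0.0933]
ee_rot: [3.139, -0.001, 0.953]
wrist_force: [-0.0, -1.5, 6.8]
width: 0.0143
finger_force: 30.0
```

```bash
python3 o.py
```

```text
{'time': 13.75, 'tool_pos': [0.5071, 0.1258, 0.0933], 'ee_rot': [3.1388, -0.0009, 0.9525], 'width': 0.0143, 'wrist_force': [-0.043, -1.5119, 6.7983], 'wrist_torque': [-0.4563, 0.1451, 0.1203]}
```

Emit:
{"api": "drive_tool", "payload": {
  "commands": [
    [0,0,0.002,0,0,0.3],
    [0,0,0.002,0,0,0.3],
    [0,0,0.003,0,0,0.3],
    [0,0,0.003,0,0,0.3],
    [0,0,0.003,0,0,0.3]
  ]
}}

```text
time: 14.38
tool_pos: [0.507, 0.1261, 0.0926]
ee_rot: [3.139, -0.002, 0.803]
wrist_force: [-0.5, -1.1, 4.6]
width: 0.0138
finger_force: 30.0
```

```bash
python3 o.py
```

```text
{'time': 14.375, 'tool_pos': [0.507, 0.1261, 0.0926], 'ee_rot': [3.1394, -0.0015, 0.8025], 'width': 0.0138, 'wrist_force': [-0.4986, -1.0562, 4.6048], 'wrist_torque': [-0.325, 0.0365, 0.0944]}
```

Emit:
{"api": "drive_tool", "payload": {
  "commands": [
    [0,0,0.003,0,0,0.3],
    [0,0,0.004,0,0,0.3],
    [0,0,0.004,0,0,0.3],
    [0,0,0.004,0,0,0.3],
    [0,0,0.004,0,0,0.3]
  ]
}}

```text
time: 15.0
tool_pos: [0.5072, 0.126, 0.0918]
ee_rot: [3.139, -0.002, 0.652]
wrist_force: [-0.2, -2.4, 5.9]
width: 0.0136
finger_force: 30.0
```

```bash
python3 o.py
```

```text
{'time': 15.0, 'tool_pos': [0.5072, 0.126, 0.0918], 'ee_rot': [3.1393, -0.0021, 0.6524], 'width': 0.0136, 'wrist_force': [-0.1521, -2.3944, 5.8875], 'wrist_torque': [-0.3852, -0.0372, 0.0279]}
```

Emit:
{"api": "drive_tool", "payload": {
  "commands": [
    [0,0,0.003,0,0,0.3],
    [0,0,0.003,0,0,0.3],
    [0,0,0.003,0,0,0.3],
    [0,0,0.003,0,0,0.3]
  ]
}}

```text
time: 15.5
tool_pos: [0.5068, 0.1259, 0.0913]
ee_rot: [3.14, -0.001, 0.532]
wrist_force: [-0.1, -2.3, 6.6]
width: 0.0138
finger_force: 30.0
```

```bash
python3 o.py
```

```text
{'time': 15.5, 'tool_pos': [0.5068, 0.1259, 0.0913], 'ee_rot': [3.14, -0.0014, 0.5323], 'width': 0.0138, 'wrist_force': [-0.0839, -2.2556, 6.5749], 'wrist_torque': [-0.33, 0.1659, 0.1151]}
```

Emit:
{"api": "drive_tool", "payload": {
  "commands": [
    [0,0,0.002,0,0,0.3],
    [0,0,0.002,0,0,0.3],
    [0,0,0.002,0,0,0.3]
  ]
}}

```text
time: 15.88
tool_pos: [0.5068, 0.1261, 0.0913]
ee_rot: [3.141, -0.002, 0.442]
wrist_force: [-0.4, -1.6, 6.9]
width: 0.0135
finger_force: 30.0
```

```bash
python3 o.py
```

```text
{'time': 15.875, 'tool_pos': [0.5068, 0.1261, 0.0913], 'ee_rot': [3.1405, -0.002, 0.4424], 'width': 0.0135, 'wrist_force': [-0.3648, -1.6498, 6.8597], 'wrist_torque': [-0.1654, 0.2656, 0.0694]}
```

Emit:
{"api": "drive_tool", "payload": {
  "commands": [
    [0,0,0,0,0,0.3],
    [0,0,0,0,0,0.3],
    [0,0,0,0,0,0.3]
  ]
}}

```text
time: 16.25
tool_pos: [0.5069, 0.1262, 0.0913]
ee_rot: [3.141, -0.002, 0.352]
wrist_force: [-0.5, -0.1, 6.0]
width: 0.0137
finger_force: 30.0
```

```bash
python3 o.py
```

```text
{'time': 16.25, 'tool_pos': [0.5069, 0.1262, 0.0913], 'ee_rot': [3.1407, -0.0024, 0.3523], 'width': 0.0137, 'wrist_force': [-0.5047, -0.1097, 6.0311], 'wrist_torque': [-0.1662, 0.1639, 0.023]}
```

Emit:
{"api": "drive_tool", "payload": {
  "commands": [
    [0,0,0,0,0,0.25],
    [0,0,0,0,0,0.25]
  ]
}}

```text
time: 16.5
tool_pos: [0.5066, 0.1262, 0.0913]
ee_rot: [3.141, -0.001, 0.303]
wrist_force: [-1.7, -1.1, 7.7]
width: 0.0136
finger_force: 30.0
```

```bash
python3 o.py
```

```text
{'time': 16.5, 'tool_pos': [0.5066, 0.1262, 0.0913], 'ee_rot': [3.141, -0.0015, 0.3028], 'width': 0.0136, 'wrist_force': [-1.7459, -1.0915, 7.6818], 'wrist_torque': [-0.2468, 0.488, 0.1094]}
```

The cap is on the rim: height has levelled off 3.8 mm below the click, at 61° of forward turn. I'll ease the push, open and retreat.

Emit:
{"api": "drive_tool", "payload": {
  "commands": [
    [0,0,-0.05,0,0,0],
    [0,0,0,0,0,0]
  ]
}}

```text
time: 16.75
tool_pos: [0.5058, 0.1263, 0.0913]
ee_rot: [-3.141, 0.001, 0.304]
wrist_force: [-0.8, 0.3, -0.0]
width: 0.0139
finger_force: 30.0
```

Emit:
{"api": "drive_tool", "payload": {
  "commands": [
    [0,0,0,0,0,0],
    [0,0,0,0,0,0],
    [0,0,0,0,0,0],
    [0,0,0,0,0,0]
  ],
  "gripper": 0.4
}}

```text
time: 17.25
tool_pos: [0.5061, 0.1262, 0.0919]
ee_rot: [3.142, 0.0, 0.304]
wrist_force: [0.0, 0.1, 0.4]
width: 0.0502
finger_force: 0.0
```

Emit:
{"api": "drive_tool", "payload": {
  "commands": [
    [0,0,-0.3,0,0,0],
    [0,0,-0.7,0,0,0],
    [0,0,-0.8,0,0,0],
    [0,0,-0.7,0,0,0],
    [0,0,0,0,0,0],
    [0,0,0,0,0,0]
  ]
}}

```text
time: 18.0
tool_pos: [0.5057, 0.1262, 0.1911]
ee_rot: [-3.142, 0.001, 0.304]
wrist_force: [0.2, -0.3, -0.8]
width: 0.0565
finger_force: 0.0
```

```bash
python3 - <<'E'
from h import *
s=save('wrist','w3'); p=cloud(s).reshape(-1,3); c=np.array((.5063,.1258)); d=np.hypot(*(p[:,:2]-c).T)
for lo,hi in((.105,.125),(.08,.1)):
  q=p[(p[:,2]>lo)&(p[:,2]<hi)&(d<.036)]
  print(len(q),np.median(q[:,2]),cv2.minEnclosingCircle((q[:,:2]*1000).astype(np.float32)))
  A=np.c_[q[:,:2]-c,np.ones(len(q))]; print('tilt',np.linalg.lstsq(A,q[:,2],rcond=None)[0])
E
```

```text
1464 0.11233254734977005 ((506.6463623046875, 125.53140258789062), 22.332725524902344)
tilt [-0.01659029  0.00596635  0.11222738]
4547 0.08842251787739915 ((506.5551452636719, 126.10892486572266), 31.018159866333008)
tilt [-0.01111114 -0.00389005  0.08838062]
```

View pics/w3.png

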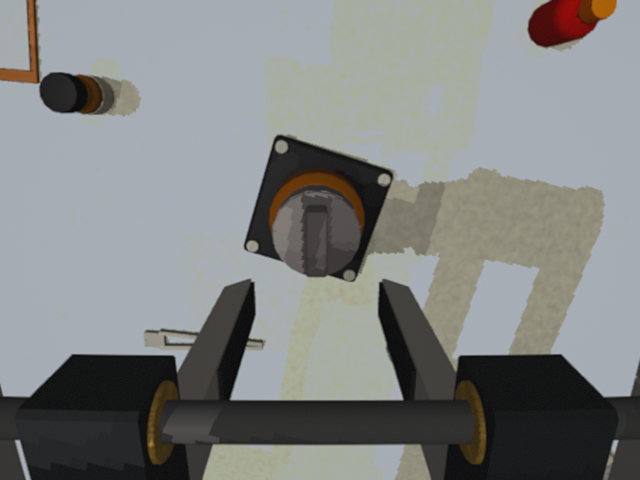

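The cap sits level and centred on the jar at (316,232), with its bar top at about 112.5 mm against the 113 mm expected. It is released and the gripper is clear.

```bash
python3 -c "from bench import close_job; print(close_job())"
```

```text
the job is handed in; nothing more can be done
None
```

The 61 mm cap is closed fully home on the jar's rim: it clicked down after about 40° of backing, then went forward about 61°. I pushed with 10 N or less, the cap is released with the gripper clear, and the job was handed in at about 18 s.

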